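# Turn the lidded sprouting dishes over and stack them lid down

### The job

The two lidded sprouting dishes must rest lid down, so that condensation does not drip on the seedlings. Keeping each lid closed on its dish all the while, first turn the long dish upside down and set it in the middle of the cork mat in the tray, its length along the mat's; then turn the square dish upside down and stack it centrally and squarely on the long one. Set them down gently, never letting a dish drop, and leave the other things where they are.

Things in the scene. Friction and masses are not known exactly. Their poses are not given: they have to be found in the camera images.
- long_base: Tub of the long dish: white plastic box, 84 mm long (own x) x 60 mm wide (own y) x 27 mm high (own z). Origin: centre of its underside; own +z points to the lid, so +z down means upside down. A plug 10 mm high and 9 mm smaller than the tub stands up inside the lid with 1 mm play all round. Tub and lid weigh about 170 g (varies); stiff, bear a 30 N grip. Starts flat on the shelf, lid on top, long axis roughly crosswise (yaw near 90 degrees).
- long_lid: Grey slip-on lid of the long dish, 84 x 60 x 19 mm, loose (held by gravity and the plug only), its four sides flush with the tub's, top flat. Origin: centre of its open edge, where it meets the tub's rim; own z points out through its top. Tub plus lid: 46 mm high; the seam runs round at 27 mm above the tub's underside, so a grip on the 60 mm width at mid-height, 24 mm from the underside, holds both. The closed dish stands steadily on any of its four sides.
- long_seam (a point): Centre of the long tub's rim plane, 27 mm above its underside along its own z; coincides with the origin of the long lid while the dish is closed.
- square_base: Tub of the square dish: white plastic box, 60 mm long (own x) x 60 mm wide (own y) x 27 mm high (own z). Origin: centre of its underside; own +z points to the lid, so +z down means upside down. A plug 10 mm high and 9 mm smaller than the tub stands up inside the lid with 1 mm play all round. Tub and lid weigh about 130 g (varies); stiff, bear a 30 N grip. Starts flat on the shelf, lid on top, own x axis roughly crosswise (yaw near 90 degrees).
- square_lid: Grey slip-on lid of the square dish, 60 x 60 x 19 mm, loose (held by gravity and the plug only), its four sides flush with the tub's, top flat. Origin: centre of its open edge, where it meets the tub's rim; own z points out through its top. Tub plus lid: 46 mm high; the seam runs round at 27 mm above the tub's underside, so a grip on the 60 mm width at mid-height, 24 mm from the underside, holds both. The closed dish stands steadily on any of its four sides.
- square_seam (a point): Centre of the square tub's rim plane, 27 mm above its underside along its own z; coincides with the origin of the square lid while the dish is closed.
- mat: Flat cork mat fixed in the tray, 104 mm (own x) x 80 mm (own y) x 3 mm thick. Origin: centre of its underside; its long axis lies roughly crosswise (yaw near 90 degrees).
- mat_top (a point): Centre of the mat's top face, about 8 mm above the shelf; same axes as the mat.
- tray: White melamine tray, 280 x 280 mm, fixed to the shelf, floor 5 mm thick, rim 14 mm high. Origin: centre of its underside. The mat, the hex key and the dust cap lie in it.
- hex_key: L-shaped steel hex key, 110 x 36 mm, 8 mm thick, lying in the tray's far part (bystander). Origin: on the underside, midway along the long arm.
- dust_cap: Round orange plastic dust cap, 38 mm across, 18 mm high, in the tray's far part (bystander). Origin: centre of its underside.
- screwdriver: Screwdriver lying crosswise beyond the left dish (bystander). Origin: underside, about its middle.
- jar: Glass jar with a steel cap, 64 mm across, 85 mm high, beyond the right dish (bystander). Origin: centre of its underside.
There are look-alikes about, which are no part of the job. Leave any orange or yellow look-alike of the long_base alone. Leave any purple look-alike of the long_lid alone.

How it is judged:
On the way, in this order (a step that is already met when the one before it is completed fails the run):
1. the long dish, closed, has been turned at least onto its side (angle between long_base's own z axis and vertical above 1.35 rad and distance between long_lid and long_seam below 0.006 m), for 0.1 s.
2. the long dish rests upside down on the mat, closed and let go (angle between each of long_base, long_lid's own z axis and vertical above 2.97 rad and distance between long_lid and long_seam below 0.006 m and z of long_lid in the frame of mat_top between 0.014 and 0.024 m and linear speed of each of long_base, long_lid below 0.02 m/s and contact force between the fingers and long_base below 0.1 N and contact force between the fingers and long_lid below 0.1 N and horizontal distance between long_base and mat_top below 0.015 m and angle between the x axis of long_base and the x axis of mat, either way round below 0.2 rad), for 0.2 s.
3. the square dish, closed, has been turned at least onto its side (angle between square_base's own z axis and vertical above 1.35 rad and distance between square_lid and square_seam below 0.006 m), for 0.1 s.
At the end, for the whole second after the job is handed in: Long dish upside down (10 deg) on the mat, within 15 mm of its middle and 11 deg of its long axis; square dish upside down on it, within 12 mm of its middle and square to it within 11 deg; both lids closed (6 mm); all released and at rest (all of step 2 and angle between each of square_base, square_lid's own z axis and vertical above 2.97 rad and distance between square_lid and square_seam below 0.006 m and z of square_lid in the frame of mat_top between 0.06 and 0.07 m and linear speed of each of square_base, square_lid below 0.02 m/s and contact force between the fingers and square_base below 0.1 N and contact force between the fingers and square_lid below 0.1 N and horizontal distance between square_base and long_base below 0.012 m and (angle between the x axis of square_base and the x axis of long_base, either way round below 0.2 rad or angle between the x axis of square_base and the y axis of long_base, either way round below 0.2 rad)); the robot touches nothing.
It fails at once if a lid comes off its seat by more than 8 mm (distance between long_lid and long_seam above 0.008 m or distance between square_lid and square_seam above 0.008 m).
It fails at once if a dish is let drop (faster than 0.5 m/s with nothing holding it) ((linear speed of long_base above 0.5 m/s and contact force between the fingers and long_base below 0.05 N and contact force between the fingers and long_lid below 0.05 N) or (linear speed of square_base above 0.5 m/s and contact force between the fingers and square_base below 0.05 N and contact force between the fingers and square_lid below 0.05 N)).
It fails at once if the hex key, dust cap, screwdriver or jar is moved more than 20 mm (distance of any of hex_key, dust_cap, screwdriver, jar from where it was at the start of the episode above 0.02 m).
It also fails if it takes over 72 s, if anything falls off the work surface, if the arm or the gripper's body presses on something with over 40 N, if the wrist force passes 120 N, or if a joint passes its speed limit or range.

### The arm

A 7-joint arm with a two-finger parallel gripper is mounted at the origin on the work surface. World frame = base frame: x ahead of the robot, y to its left, z up, the work surface at z = 0. Lengths are in m, angles in rad, forces in N, time in s.
With the tool pointing down it reaches from about 0.425 to 0.875 m from the base axis. Payload 4.7 kg.
Tool frame: the origin (TCP) lies at the very end of the fingers, on their centre line; the grasp point (between the pads) lies 19 mm behind it; z points along the fingers, y is the line along which they close (so a half turn about z gives the same grasp; the last joint's range is limited). The gripper opens to 87 mm and grips with 3 to 60 N. Pads are 19 mm wide; open, the fingers measure 117 mm over their backs; the gripper's body (75 mm by 190 mm) begins 51 mm behind the grasp point.
Start: joints at [-1.191, 0.321, -0.07, 1.45, 0.023, 1.371, -0.057], TCP at [0.233, 0.607, 0.223] pointing down, gripper open.
Joint ranges: [-2.86, 2.86], [-0.3, 2.09], [-1.38, 1.24], [0.06, 2.45], [-1.56, 4.7], [0.09, 2.05], [-2.69, 2.69]. Speed limits (rad/s): [2.57, 2.57, 3.14, 3.14, 3.14, 3.14, 3.14].

### API

Orientations are given as a unit quaternion [w, x, y, z].
In Python, from bench import get_state, snapshot, camera_model, close_job gives the robot as it stands.
- The arm moves only by the tool jog_arm, never from a script. Its argument "moves" is text: rows parted by semicolons, each of 6 numbers parted by spaces: the shift along the tool's x, y, z in m, then the turn, a rotation vector about the tool's x, y, z in rad. In form: tx ty tz rx ry rz; .... A call has 1 to 8 rows; each row is the pose to reach, as a shift and turn from the pose commanded when the call began, along the tool's axes at that moment; what a row does not reach only later rows make up. A row lasts 1/8 s, in which the tool goes at most 62.5 mm and 10.7 degrees, less where a joint would pass 70% of its speed; a pose out of reach is approached as far as the arm can. A call with a gripper value outside its range is refused whole. "jaw" is the opening, from 0 (shut) to 1 (fully open), set as the call begins (left out, the last holds). The fingers move at their own pace and stop on an object; "force" is the grip in N (left out, the last holds). Time passes only in rows, so rows that repeat a pose let the fingers close. It gives the time, the measured TCP pose, the force, the opening and the grip force at its end, in the units of the state.
- get_state(): the state, without advancing time (a new reading comes with each control period).
- snapshot(name): name is "scene" or "side" or "wrist"; returns the picture (420x560x3 uint8, red, green, blue); there is no depth.
- camera_model(name): a dict with "fovy" (degrees; the focal length in pixels is half the picture's height over the tangent of half this angle, whatever the lens; pixels are square), "cx", "cy" (the principal point, pixels), "rvec" (rotation vector, rad) and "tvec" (3), from world to camera coordinates, as OpenCV has them; the wrist camera has in their place "T_tool_cam" (4x4, takes a point from camera to tool coordinates, whose origin is the TCP and whose axes are the flange's). Camera axes: x right, y down, z forward; pixel columns grow to the right and rows downward; lengths in m; the calibration is good to about 2 mm. A picture is of the moment at which its call begins: read the wrist's pose just before it. camera_model takes no time and is no camera call.
- close_job(): hands the job in; it is judged then, once.
The state is a dict: "time": time; "joint_positions": joint angles; "joint_vel": joint speeds; "effort": joint torques, N m; "tool_pos": TCP position; "tcp_rot": TCP orientation; "force": force on the tool from outside, world axes, zero at the start; "moment": the same for the moment, N m; "gripper_width": opening from 0.0 (shut) to 1.0 (fully open); "finger_force": force on a finger pad.
Only numpy, scipy, OpenCV 4.12 (cv2) and the standard library are available. Lean on these libraries where they do the work, as an engineer would, in place of code of your own. Each camera call takes 0.05 s, during which the arm holds its last target. There are 200 camera calls.

## Working session

There is one attempt and no reset: what is moved stays moved. The work goes in short steps, Python scripts to look and compute and a tool call to move; the robot and the scene stay as the last step left them, time stands still between calls to the robot, and variables do not carry over. Pictures are saved under pics/ and viewed, at most 10 in all, crops included, and the job is handed in when it is done.

Besides the shell and the picture viewer there is one more tool, called after "Request:" by a JSON object that holds its "name" and its "arguments". jog_arm: Moves the arm, as the interface text tells. Its arguments: {"type":"object","properties":{"moves":{"type":"string"},"jaw":{"type":"number"},"force":{"type":"number"}},"required":["moves"]}

```bash
mkdir -p pics; ls; python3 - <<'E'
from bench import *
import cv2,numpy as np
s=get_state();print(s)
a=snapshot("scene");b=snapshot("side")
for n,i in(("scene",a),("side",b)):
    cv2.imwrite(f"pics/{n}0.png",i[:,:,::-1])
    print(camera_model(n))
print(camera_model("wrist"))
E
```

```text
pics
{'time': 0.0, 'joint_positions': array([-1.19093225,  0.32183154, -0.07007858,  1.45165703,  0.02258175,
        1.37079674, -0.05694732]), 'joint_vel': array([-1.34781091e-04,  1.17170755e-03, -6.68801707e-04, -8.12588878e-04,
        9.07847150e-05, -6.19367402e-04,  1.01160773e-03]), 'effort': array([ 1.41446471e-04, -4.91282523e+01, -4.03810563e-01, -3.12535608e+01,
       -6.40455913e-02,  4.35870280e-02,  1.48503505e-04]), 'tool_pos': array([0.23232937, 0.60647547, 0.22146493]), 'tcp_rot': array([-1.33034896e-04,  1.81877307e-01,  9.83320770e-01, -9.43638670e-04]), 'force': array([-0.04908148,  0.01984979, -0.5529672 ]), 'moment': array([-0.03561565,  0.01461664, -0.06374139]), 'finger_force': 0.0, 'gripper_width': 0.9978092569834505}
{'fovy': 54.493413333666396, 'cx': 275.04560065997106, 'cy': 204.00977279274633, 'rvec': array([ 1.06283297,  2.39433511, -1.06910014]), 'tvec': array([ 0.32114035, -0.26212091,  1.22898144])}
{'fovy': 50.128773366973604, 'cx': 275.6943657002039, 'cy': 212.20585393550576, 'rvec': array([ 2.4274297 , -0.33006322,  0.0986375 ]), 'tvec': array([-0.4842031 ,  0.18148231,  1.03649409])}
{'fovy': 67.3706092002286, 'cx': 277.1483349196589, 'cy': 210.97389169336736, 'T_tool_cam': array([[-3.00945592e-04, -9.62306794e-01, -2.71966069e-01,
         7.40183134e-02],
       [ 9.99999829e-01, -1.53362814e-04, -5.63906604e-04,
        -6.43475415e-04],
       [ 5.00941675e-04, -2.71966193e-01,  9.62306676e-01,
        -1.62100901e-01],
       [ 0.00000000e+00,  0.00000000e+00,  0.00000000e+00,
         1.00000000e+00]])}
```

View pics/scene0.png

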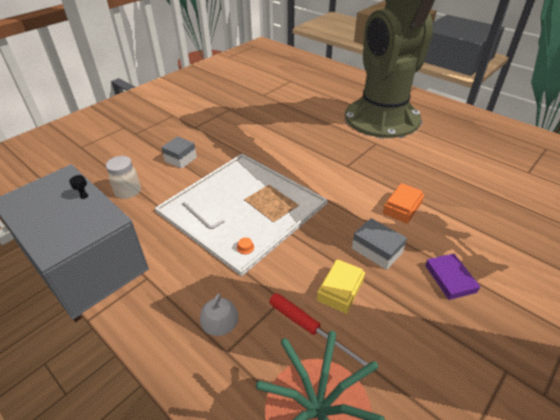

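View pics/side0.png

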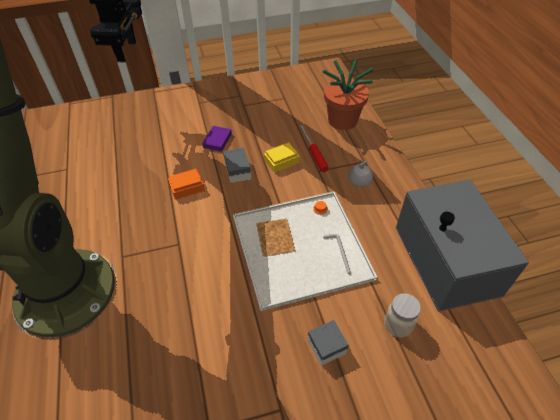

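```bash
cat > h.py <<'E'
import numpy as np,cv2
from bench import *
from scipy.spatial.transform import Rotation as R
def cam(n,s=None):
    m=camera_model(n);f=210/np.tan(np.radians(m["fovy"]/2));K=np.array([[f,0,m["cx"]],[0,f,m["cy"]],[0,0,1]])
    if n=="wrist":
        s=s or get_state();w=s["tcp_rot"];T=np.eye(4);T[:3,:3]=R.from_quat([*w[1:],w[0]]).as_matrix();T[:3,3]=s["tool_pos"]
        T=np.linalg.inv(T@m["T_tool_cam"]);return K,T[:3,:3],T[:3,3]
    return K,R.from_rotvec(m["rvec"]).as_matrix(),m["tvec"]
def onz(c,px,z):
    K,r,t=c;px=np.atleast_2d(px).astype(float)
    d=(np.linalg.inv(K)@np.c_[px,np.ones(len(px))].T).T@r;o=-r.T@t
    return o+d*((z-o[2])/d[:,2])[:,None]
def proj(c,P):
    K,r,t=c;p=(np.atleast_2d(P)@r.T+t)@K.T;return p[:,:2]/p[:,2:]
def show(n,name):
    s=get_state();c=cam(n,s);i=snapshot(n);cv2.imwrite(f"pics/{name}.png",i[:,:,::-1]);return c,i
E
python3 - <<'E'
from h import *
c=cam("scene");d=cam("side")
for n,a,b,z in(("long",(381,236),(236,158),.046),("sq",(179,146),(327,335),.046),("mat",(271,203),(276,237),.008),("tray",(242,210),None,.014),("cap",(245,243),(320,207),.02),("key",(203,214),None,.009),("orange",(404,200),(186,182),.03),("yellow",(342,281),(281,155),.03),("purple",(452,276),(218,138),.02),("screw",(300,314),(318,158),.02),("jar",(120,165),(404,307),.085)):
    print(n,onz(c,a,z).round(3), onz(d,b,z).round(3) if b else"")
print("tray corners",onz(c,[(157,208),(241,157),(326,203),(243,268)],.014).round(3).tolist())
E
```

```text
long [[0.467 0.278 0.046]] [[0.464 0.277 0.046]]
sq [[ 0.537 -0.278  0.046]] [[ 0.533 -0.283  0.046]]
mat [[0.51  0.019 0.008]] [[0.506 0.011 0.008]]
tray [[ 0.575 -0.009  0.014]] 
cap [[0.643 0.072 0.02 ]] [[0.638 0.065 0.02 ]]
key [[ 0.638 -0.069  0.009]] 
orange [[0.324 0.251 0.03 ]] [[0.316 0.24  0.03 ]]
yellow [[0.597 0.279 0.03 ]] [[0.591 0.271 0.03 ]]
purple [[0.444 0.421 0.02 ]] [[0.433 0.404 0.02 ]]
screw [[0.696 0.262 0.02 ]] [[0.692 0.24  0.02 ]]
jar [[ 0.704 -0.267  0.085]] [[ 0.694 -0.284  0.085]]
tray corners [[0.698, -0.158, 0.014], [0.435, -0.157, 0.014], [0.431, 0.118, 0.014], [0.688, 0.112, 0.014]]
```

Request:
{"name": "jog_arm", "arguments": {"moves": "0 0 -0.02 0 0 0; 0 0 -0.02 0.15 0 0; 0 0 -0.02 0.3 0 0;0 0 -0.02 0.3 0 0"}}

```text
time: 0.6
tool_pos: [0.2328, 0.608, 0.2383]
tcp_rot: [-0.028, 0.18, 0.972, -0.15]
force: [0.4, -0.7, -0.6]
gripper_width: 1.0
finger_force: 0.0
```

```bash
cat >> h.py <<'E'
def Rt(yaw,tilt=0):
    """tool: y axis horizontal at world angle yaw; z tilted from down by tilt about tool y (positive: z leans to -x_tool... see sign)"""
    y=np.array([np.cos(yaw),np.sin(yaw),0]);z=np.array([0,0,-1.]);x=np.cross(y,z)
    return R.from_matrix(np.c_[x,y,z])*R.from_rotvec([0,tilt,0])   # +tilt: z leans to +x_tool
def go(p,rot,grasp=True):
    "p grasp point (or TCP) world; prints tool-frame row"
    s=get_state();w=s["tcp_rot"];r=R.from_quat([*w[1:],w[0]]);p=np.array(p,float)
    if grasp:p=p+rot.apply([0,0,.019])
    row=np.r_[r.inv().apply(p-s["tool_pos"]),(r.inv()*rot).as_rotvec()]
    print("row",row.round(4).tolist(),"n",int(max(np.ceil(np.linalg.norm(row[:3])/.0625),np.ceil(np.linalg.norm(row[3:])/.186))));
    import json;open("log.jsonl","a").write(json.dumps([s["joint_positions"].tolist(),s["tool_pos"].tolist(),w.tolist()])+"\n");return row
E
python3 - <<'E'
from h import *
go([.465,.23,.26],Rt(0),0)
E
```

```text
row [-0.352, -0.264, 0.0605, -0.2675, 0.184, 1.1952] n 8
```

Request:
{"name": "jog_arm", "arguments": {"moves": "-0.352 -0.264 0.06 -0.267 0.184 1.195;-0.352 -0.264 0.06 -0.267 0.184 1.195;-0.352 -0.264 0.06 -0.267 0.184 1.195;-0.352 -0.264 0.06 -0.267 0.184 1.195;-0.352 -0.264 0.06 -0.267 0.184 1.195;-0.352 -0.264 0.06 -0.267 0.184 1.195;-0.352 -0.264 0.06 -0.267 0.184 1.195;-0.352 -0.264 0.06 -0.267 0.184 1.195"}}

```text
time: 1.6
tool_pos: [0.4669, 0.223, 0.2663]
tcp_rot: [-0.0, 0.711, 0.704, 0.006]
force: [0.0, 0.8, 0.3]
gripper_width: 1.0
finger_force: 0.0
```

Request:
{"name": "jog_arm", "arguments": {"moves": "0 0 0 0 0 0;0 0 0 0 0 0"}}

```text
time: 1.85
tool_pos: [0.4636, 0.2309, 0.2638]
tcp_rot: [-0.002, 0.706, 0.708, 0.003]
force: [-0.3, -0.0, 0.5]
gripper_width: 1.003
finger_force: 0.0
```

```bash
python3 - <<'E'
from h import *
from scipy.optimize import least_squares
c,i=show("wrist","w1")
go([.465,.278,.3],Rt(0),0)
import json
s=get_state();print(s["joint_positions"].round(3),s["tool_pos"].round(4))
L=[json.loads(l) for l in open("log.jsonl")]
L.append([[-1.19093225,0.32183154,-0.07007858,1.45165703,0.02258175,1.37079674,-0.05694732],[0.23232937,0.60647547,0.22146493],[-1.33034896e-04,1.81877307e-01,9.83320770e-01,-9.43638670e-04]])
# orientation sign search: product of z,y rotations
import itertools
best=[]
for sg in itertools.product([1,-1],repeat=7):
    e=0
    rel=[]
    for q,p,w in L:
        r=R.identity()
        for k in range(7): r=r*R.from_rotvec((sg[k]*q[k])*np.array([0,1,0] if k%2 else [0,0,1]))
        rel.append(r.inv()*R.from_quat([*w[1:],w[0]]))
    m=R.concatenate(rel).mean();e=sum((m.inv()*x).magnitude() for x in rel)
    best.append((e,sg,m.as_quat().round(3).tolist()))
best.sort(key=lambda b:b[0]);print(*best[:4],sep="\n")
E
```

```text
row [0.0473, 0.0017, -0.0362, 0.0019, -0.006, 0.0039] n 1
[-0.814  0.011  0.308  1.727 -0.008  1.4   -0.501] [0.4636 0.2309 0.2635]
(1.4565034687365663e-08, (-1, 1, -1, 1, -1, 1, -1), [0.0, 0.0, 0.707, 0.707])
(0.07159228907215687, (-1, 1, -1, 1, 1, 1, -1), [-0.007, 0.007, -0.707, -0.707])
(0.3220196537504768, (-1, -1, -1, -1, -1, 1, 1), [-0.698, -0.699, 0.125, 0.089])
(0.3728321981238365, (-1, -1, -1, -1, 1, 1, 1), [-0.697, -0.701, 0.118, 0.095])
```

View pics/w1.png

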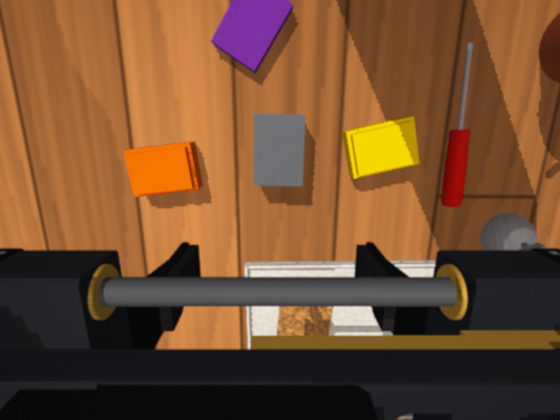

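```bash
cat >> h.py <<'E'
SG=np.array([-1,1,-1,1,-1,1,-1])
def fk(q,D):
    r=R.identity();p=np.array([0,0,D[0]])
    for k in range(7):
        r=r*R.from_rotvec(SG[k]*q[k]*np.array([0,1,0] if k%2 else [0,0,1]))
        if k in(2,4,6):p=p+r.apply([0,0,D[(k+0)//2]])
    return p,r*R.from_rotvec([0,0,np.pi/2])
E
cat > fit.py <<'E'
from h import *
import json
from scipy.optimize import least_squares
L=[json.loads(l) for l in open("log.jsonl")]
L.append([[-1.19093225,0.32183154,-0.07007858,1.45165703,0.02258175,1.37079674,-0.05694732],[0.23232937,0.60647547,0.22146493],[0,1,0,0]])
f=least_squares(lambda D:np.concatenate([fk(q,D)[0]-p for q,p,w in L]),[.3,.4,.4,.25]);print(f.x.round(4),np.abs(f.fun).max())
np.save("D.npy",f.x)
E
python3 fit.py
python3 - <<'E'
from h import *
s=get_state();c=cam("wrist",s)
P=onz(c,[(254,114),(304,115),(304,185),(255,185)],.046);print(P.round(4).tolist(),P.mean(0))
d=(P[1]+P[0]-P[2]-P[3]);print("yaw",np.degrees(np.arctan2(d[1],d[0])),np.linalg.norm(P[1]-P[2]),np.linalg.norm(P[0]-P[1]))
E
```

```text
[0.248  0.4626 0.5149 0.3621] 0.02497956373548535
[[0.4371, 0.3145, 0.046], [0.4948, 0.3136, 0.046], [0.497, 0.2316, 0.046], [0.437, 0.2314, 0.046]] [0.46648934 0.27274628 0.046     ]
yaw 90.71232113976805 0.08200403030590815 0.05770833706728758
```

```bash
cat >> h.py <<'E'
OFF=[2,3,4,5,6]
def fk(q,D):
    r=R.identity();p=np.array([0,0,D[0]])
    for k in range(7):
        r=r*R.from_rotvec(SG[k]*q[k]*np.array([0,1,0] if k%2 else [0,0,1]))
        v=np.zeros(3)
        if k in(2,4,6):v[2]=D[k//2]
        if len(D)>4 and k in(2,3,5,0,4):v[0]=D[{2:4,3:5,5:6,0:7,4:8}[k]]
        p=p+r.apply(v)
    return p,r*R.from_rotvec([0,0,np.pi/2])
E
sed -i 's/\[.3,.4,.4,.25\])/[.3,.4,.4,.25,0,0,0,0,0])/' fit.py; python3 fit.py
```

```text
[-0.3364  0.4092  0.5347  0.1741 -0.0032 -1.5957 -0.0225 -0.116   1.1359] 1.120952580757617e-09
```

Request:
{"name": "jog_arm", "arguments": {"moves": "0.04 0 -0.05 0 0.187 0;0.04 0 -0.05 0 0.37 0;0.04 0 -0.05 0 0.55 0;0.04 0 -0.05 0 0.65 0;0.04 0 -0.05 0 0.65 0"}}

```text
time: 2.52
tool_pos: [0.4641, 0.2679, 0.3122]
tcp_rot: [-0.227, 0.67, 0.669, 0.227]
force: [-0.2, -0.6, 0.4]
gripper_width: 1.004
finger_force: 0.0
```

```bash
python3 - <<'E'
from h import *
go([.465,.278,.3],Rt(0),0)
print(get_state()["joint_positions"].round(3))
E
python3 fit.py
```

```text
row [0.0006, 0.0008, 0.0158, -0.0003, -0.6536, -0.0017] n 4
[-0.69  -0.109  0.505  1.881 -0.617  1.281 -0.027]
[-0.558   0.4174  0.4828  0.1228 -0.0175 -0.931  -0.0056 -0.0684  0.3218] 0.01477481965261307
```

Request:
{"name": "jog_arm", "arguments": {"moves": "0 0 0 0 -0.187 0;0 0 0 0 -0.37 0;0 0 0 0 -0.55 0;0 0 0 0 -0.75 0;0 0 0 0 -0.92 0;0 0 0 0 -1.1 0;0 0 0 0 -1.25 0;0 0 0 0 -1.25 0"}}

```text
time: 3.52
tool_pos: [0.4626, 0.2744, 0.3102]
tcp_rot: [0.209, 0.672, 0.679, -0.208]
force: [0.4, 0.2, 0.5]
gripper_width: 1.0
finger_force: 0.0
```

```bash
python3 - <<'E'
from h import *
go([.465,.278,.3],Rt(0),0)
print(get_state()["joint_positions"].round(3))
E
python3 fit.py
```

```text
row [0.0087, 0.0025, 0.0065, 0.0013, 0.5976, 0.0099] n 4
[-0.989  0.347  0.188  1.377  0.358  1.851 -0.763]
[-0.205   0.4866  0.5319  0.3157 -0.0401 -0.5247 -0.035  -0.091   0.1399] 0.016878978496858932
```

```bash
cat > fit2.py <<'E'
from h import *
import json
L=[json.loads(l) for l in open("log.jsonl")]
L.append([[-1.19093225,0.32183154,-0.07007858,1.45165703,0.02258175,1.37079674,-0.05694732],[0.23232937,0.60647547,0.22146493],[0,1,0,0]])
A=[];b=[]
for q,p,w in L:
    r=R.identity();row=[[0,0,1]]
    for k in range(7):
        r=r*R.from_rotvec(SG[k]*q[k]*np.array([0,1,0] if k%2 else [0,0,1]))
        row+=list(r.as_matrix().T)
    A.append(np.array(row).T);b.append(p)
A=np.vstack(A);b=np.concatenate(b)
names=["H"]+[f"{a}{k+1}" for k in range(7) for a in"xyz"]
prior=np.zeros(22);w=np.ones(22)
import itertools
# sparse: always H,z3,z5,z7; add up to 3 of the others
core=[0,names.index("z3"),names.index("z5"),names.index("z7")];res=[]
for n in(0,1,2,3):
  for ex in itertools.combinations([i for i in range(1,22) if i not in core],n):
    I=core+list(ex);x,*_=np.linalg.lstsq(A[:,I],b,rcond=1e-6);e=np.abs(A[:,I]@x-b).max();res.append((n,e,dict(zip([names[i] for i in I],x.round(4)))))
for n in(0,1,2,3):
  for r_ in sorted([r for r in res if r[0]==n],key=lambda r:r[1])[:4]:print(n,round(r_[1],5),r_[2])
E
python3 fit2.py
```

```text
0 0.02545 {'H': np.float64(0.2565), 'z3': np.float64(0.452), 'z5': np.float64(0.5181), 'z7': np.float64(0.3592)}
1 0.00176 {'H': np.float64(0.2409), 'z3': np.float64(0.4764), 'z5': np.float64(0.5093), 'z7': np.float64(0.3689), 'y1': np.float64(-0.0267)}
1 0.00176 {'H': np.float64(0.2409), 'z3': np.float64(0.4764), 'z5': np.float64(0.5093), 'z7': np.float64(0.3689), 'y2': np.float64(-0.0267)}
1 0.00254 {'H': np.float64(0.2615), 'z3': np.float64(0.4557), 'z5': np.float64(0.5184), 'z7': np.float64(0.3682), 'y3': np.float64(-0.026)}
1 0.00254 {'H': np.float64(0.2615), 'z3': np.float64(0.4557), 'z5': np.float64(0.5184), 'z7': np.float64(0.3682), 'y4': np.float64(-0.026)}
2 0.00015 {'H': np.float64(0.2498), 'z3': np.float64(0.4675), 'z5': np.float64(0.5132), 'z7': np.float64(0.3686), 'y1': np.float64(-0.0152), 'y3': np.float64(-0.0113)}
2 0.00015 {'H': np.float64(0.2498), 'z3': np.float64(0.4675), 'z5': np.float64(0.5132), 'z7': np.float64(0.3686), 'y1': np.float64(-0.0152), 'y4': np.float64(-0.0113)}
2 0.00015 {'H': np.float64(0.2498), 'z3': np.float64(0.4675), 'z5': np.float64(0.5132), '
[... 310 characters left out ...]
 np.float64(0.5131), 'z7': np.float64(0.3687), 'y1': np.float64(-0.0156), 'y4': np.float64(-0.0106), 'y5': np.float64(-0.0004)}
3 0.0 {'H': np.float64(0.2495), 'z3': np.float64(0.4678), 'z5': np.float64(0.5131), 'z7': np.float64(0.3687), 'y2': np.float64(-0.0156), 'y3': np.float64(-0.0106), 'y5': np.float64(-0.0004)}
3 0.0 {'H': np.float64(0.2495), 'z3': np.float64(0.4678), 'z5': np.float64(0.5131), 'z7': np.float64(0.3687), 'y1': np.float64(-0.0156), 'y4': np.float64(-0.0106), 'y6': np.float64(-0.0004)}
3 0.0 {'H': np.float64(0.2495), 'z3': np.float64(0.4678), 'z5': np.float64(0.5131), 'z7': np.float64(0.3687), 'y2': np.float64(-0.0156), 'y4': np.float64(-0.0106), 'y5': np.float64(-0.0004)}
```

```bash
cat >> h.py <<'E'
LO=np.array([-2.86,-.3,-1.38,.06,-1.56,.09,-2.69]);HI=np.array([2.86,2.09,1.24,2.45,4.7,2.05,2.69])
def fk(q):
    r=R.identity();p=np.array([0,0,.2495])
    V={0:[0,-.0156,0],2:[0,0,.4678],3:[0,-.0106,0],4:[0,-.0004,.5131],6:[0,0,.3687]}
    for k in range(7):
        r=r*R.from_rotvec(SG[k]*q[k]*np.array([0,1,0] if k%2 else [0,0,1]))
        if k in V:p=p+r.apply(V[k])
    return p,r*R.from_rotvec([0,0,np.pi/2])
from scipy.optimize import least_squares
def ik(p,rot,q0):
    "local IK, weakly staying near q0; returns q, err, margin"
    p=np.array(p)+rot.apply([0,0,.019])
    def f(q):
        a,r=fk(q);return np.r_[(a-p)*10,(rot.inv()*r).as_rotvec()*3,(q-q0)*.003]
    s=least_squares(f,np.clip(q0,LO+.02,HI-.02),bounds=(LO+.01,HI-.01));q=s.x;e=np.linalg.norm(s.fun[:6]);return q,e,np.minimum(q-LO,HI-q).min()
E
cat > t.py <<'E'
from h import *
q0=get_state()["joint_positions"]
for n,P in(("L",[.4665,.2745,.042]),("mat",[.508,.015,.03]),("S",[.535,-.28,.024]),("stk",[.508,.015,.076])):
  for yaw in(0,180):
    qs=q0.copy();qs[0]=-np.arctan2(P[1],P[0])
    if yaw==180: qs[6]+=np.pi*(1 if qs[6]<0 else -1)
    base,e,m=ik(P,Rt(np.radians(yaw)),qs);out=[]
    for sgn in(1,-1):
      q=base
      for t in range(0,76,15):
        q,e,m=ik(P,Rt(np.radians(yaw),np.radians(sgn*t)),q)
        out.append((sgn*t,round(e,3),round(m,2)))
    print(n,yaw,*out)
E
python3 t.py
```

```text
L 0 (0, np.float64(0.0), np.float64(0.52)) (15, np.float64(0.0), np.float64(0.42)) (30, np.float64(0.0), np.float64(0.34)) (45, np.float64(0.0), np.float64(0.31)) (60, np.float64(0.0), np.float64(0.31)) (75, np.float64(0.0), np.float64(0.24)) (0, np.float64(0.0), np.float64(0.52)) (-15, np.float64(0.0), np.float64(0.64)) (-30, np.float64(0.0), np.float64(0.72)) (-45, np.float64(0.0), np.float64(0.51)) (-60, np.float64(0.0), np.float64(0.32)) (-75, np.float64(0.0), np.float64(0.13))
L 180 (0, np.float64(0.0), np.float64(0.14)) (15, np.float64(0.0), np.float64(0.37)) (30, np.float64(0.0), np.float64(0.5)) (45, np.float64(0.0), np.float64(0.51)) (60, np.float64(0.0), np.float64(0.32)) (75, np.float64(0.0), np.float64(0.13)) (0, np.float64(0.0), np.float64(0.14)) (-15, np.float64(0.0), np.float64(0.01)) (-30, np.float64(0.0), np.float64(0.01)) (-45, np.float64(0.191), np.float64(0.01)) (-60, np.float64(0.46), np.float64(0.01)) (-75, np.float64(0.526), np.float64(0.01))
mat 0 (0, np.float64(0.0), np.float64(0.44)) (15, np.float64(0.0), np.float64(0.44)) (30, np.float64(0.0), np.float64(0.
[... 2145 characters left out ...]
 np.float64(0.0), np.float64(0.48)) (-30, np.float64(0.0), np.float64(0.51)) (-45, np.float64(0.0), np.float64(0.56)) (-60, np.float64(0.0), np.float64(0.53)) (-75, np.float64(0.0), np.float64(0.38))
stk 180 (0, np.float64(0.0), np.float64(0.01)) (15, np.float64(0.0), np.float64(0.25)) (30, np.float64(0.0), np.float64(0.37)) (45, np.float64(0.0), np.float64(0.42)) (60, np.float64(0.0), np.float64(0.22)) (75, np.float64(0.0), np.float64(0.03)) (0, np.float64(0.0), np.float64(0.01)) (-15, np.float64(0.256), np.float64(0.01)) (-30, np.float64(0.663), np.float64(0.01)) (-45, np.float64(1.056), np.float64(0.01)) (-60, np.float64(1.416), np.float64(0.01)) (-75, np.float64(1.704), np.float64(0.01))
```

```bash
python3 - <<'E'
from h import *
go([.4665,.274,.12],Rt(0,-.5236))
E
```

```text
row [0.1081, 0.0042, 0.1765, 0.0038, 0.074, 0.0091] n 4
```

Request:
{"name": "jog_arm", "arguments": {"moves": "0.108 0.004 0.176 0.004 0.074 0.009;0.108 0.004 0.176 0.004 0.074 0.009;0.108 0.004 0.176 0.004 0.074 0.009;0.108 0.004 0.176 0.004 0.074 0.009;0.108 0.004 0.176 0.004 0.074 0.009;0.108 0.004 0.176 0.004 0.074 0.009;0.108 0.004 0.176 0.004 0.074 0.009"}}

```text
time: 4.4
tool_pos: [0.4701, 0.2608, 0.1094]
tcp_rot: [0.182, 0.687, 0.68, -0.18]
force: [0.4, -0.3, 0.4]
gripper_width: 1.001
finger_force: 0.0
```

```bash
python3 - <<'E'
from h import *
s=get_state();print(s["tool_pos"].round(4),s["joint_positions"].round(2))
c,i=show("wrist","w2")
go([.4665,.274,.025],Rt(0,-.5236))
E
```

```text
[0.4701 0.2608 0.1094] [-0.94  0.43  0.18  1.65  0.29  1.45 -0.86]
row [0.0532, -0.004, 0.0853, 0.0, -0.0052, -0.011] n 2
```

View pics/w2.png

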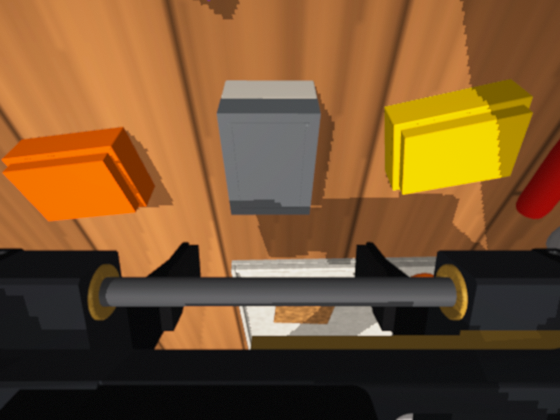

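```bash
python3 - <<'E'
from h import *
c=cam("wrist")
P=onz(c,[(218,113),(320,113),(310,215),(231,214)],.046);print(P.round(4).tolist(),P.mean(0))
d=(P[1]+P[0]-P[2]-P[3]);print(np.degrees(np.arctan2(d[1],d[0])))
go([*P.mean(0)[:2],.025],Rt(0,-.5236))
E
```

```text
[[0.4369, 0.3156, 0.046], [0.4955, 0.3148, 0.046], [0.4952, 0.2301, 0.046], [0.4348, 0.2322, 0.046]] [0.46558909 0.27317312 0.046     ]
89.1981265221601
row [0.0524, -0.0049, 0.0857, 0.0, -0.0052, -0.011] n 2
```

Request:
{"name": "jog_arm", "arguments": {"moves": "0.026 -0.005 0.043 0 -0.005 -0.011;0.0525 -0.005 0.0855 0 -0.005 -0.011;0.0525 -0.005 0.0855 0 -0.005 -0.011;0.0525 -0.005 0.0855 0 -0.005 -0.011"}}

```text
time: 4.95
tool_pos: [0.4646, 0.263, 0.0074]
tcp_rot: [0.183, 0.683, 0.683, -0.184]
force: [0.3, 0.4, 0.2]
gripper_width: 1.005
finger_force: 0.0
```

Request:
{"name": "jog_arm", "arguments": {"moves": "0 0 0 0 0 0;0 0 0 0 0 0;0 0 0 0 0 0;0 0 0 0 0 0;0 0 0 0 0 0", "jaw": 0, "force": 25}}

```text
time: 5.58
tool_pos: [0.4645, 0.2626, 0.0071]
tcp_rot: [0.183, 0.683, 0.683, -0.185]
force: [1.2, 0.3, 0.9]
gripper_width: 0.69
finger_force: 25.0
```

```bash
python3 - <<'E'
from h import *
s=get_state();print(s["tool_pos"].round(4),s["gripper_width"],s["finger_force"],s["force"])
r=Rt(0,-.5236);print((s["tool_pos"]-r.apply([0,0,.019])).round(4))
go([.4656,.2732,.105],Rt(0,-.5236))
E
```

```text
[0.4645 0.2626 0.0071] 0.6901921024228095 24.958814733909094 [1.24185968 0.29771765 0.9356507 ]
[0.4645 0.2721 0.0236]
row [-0.0399, 0.001, -0.071, -0.0019, 0.0023, 0.001] n 2
```

Request:
{"name": "jog_arm", "arguments": {"moves": "-0.01 0 -0.018 0 0 0;-0.025 0.001 -0.043 0 0 0;-0.04 0.001 -0.071 0 0 0;-0.04 0.001 -0.071 0 0.13 0;-0.04 0.001 -0.071 0 0.29 0;-0.038 0.001 -0.071 0 0.45 0;-0.035 0.001 -0.072 0 0.61 0;-0.032 0.001 -0.073 0 0.77 0"}}

```text
time: 6.58
tool_pos: [0.4658, 0.2716, 0.0881]
tcp_rot: [-0.088, 0.701, 0.702, 0.088]
force: [-0.2, -0.4, -2.4]
gripper_width: 0.688
finger_force: 25.0
```

```bash
python3 - <<'E'
from h import *
s=get_state();print(s["joint_positions"].round(2),s["gripper_width"],s["finger_force"])
go([.4656,.2732,.09],Rt(0,1.0472))
E
```

```text
[-0.59  0.13  0.18  1.99 -0.31  0.94 -0.24] 0.6875908511487441 24.96400080771309
row [0.0156, -0.0002, 0.0119, -0.0003, 0.7973, 0.0006] n 5
```

Request:
{"name": "jog_arm", "arguments": {"moves": "0.003 0 0.002 0 0.15 0;0.006 0 0.005 0 0.31 0;0.009 0 0.007 0 0.47 0;0.012 0 0.01 0 0.63 0;0.0155 0 0.012 0 0.797 0;0.0155 0 0.012 0 0.797 0;0.0155 0 0.012 0 0.797 0"}}

```text
time: 7.45
tool_pos: [0.4659, 0.2899, 0.0792]
tcp_rot: [-0.352, 0.614, 0.614, 0.351]
force: [0.3, 0.6, -2.4]
gripper_width: 0.691
finger_force: 25.0
```

```bash
python3 - <<'E'
from h import *
s=get_state();print(s["joint_positions"].round(2),s["gripper_width"],s["finger_force"])
r=Rt(0,1.0472);print((s["tool_pos"]-r.apply([0,0,.019])).round(4))
go([.4656,.2732,.043],Rt(0,1.0472))
c,i=show("side","s1");j=snapshot("scene");cv2.imwrite("pics/s1.png",np.hstack([i[80:300,100:400],j[80:300,250:550]])[:,:,::-1])
E
```

```text
[-0.17  0.38  0.19  2.16 -1.29  1.2   0.91] 0.6911446389725517 24.960889293620312
[0.4659 0.2735 0.0887]
row [-0.0396, -0.0002, 0.023, -0.0016, 0.008, -0.0001] n 1
```

View pics/s1.png

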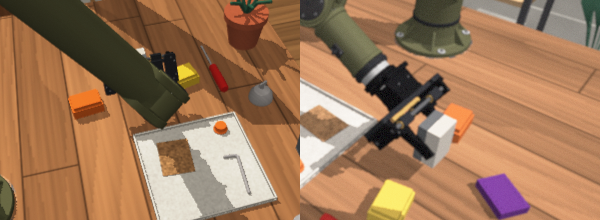

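Request:
{"name": "jog_arm", "arguments": {"moves": "-0.01 0.003 0.006 0 0.008 0;-0.022 0.006 0.013 0 0.008 0;-0.034 0.009 0.0195 0 0.008 0;-0.038 0.009 0.022 0 0.008 0;-0.0395 0.009 0.023 0 0.008 0;-0.0395 0.009 0.023 0 0.008 0"}}

```text
time: 8.3
tool_pos: [0.4743, 0.2893, 0.0324]
tcp_rot: [-0.355, 0.613, 0.611, 0.353]
force: [0.1, 0.4, -1.1]
gripper_width: 0.687
finger_force: 25.0
```

Request:
{"name": "jog_arm", "arguments": {"moves": "-0.0004 0 0.0002 0 0 0;-0.0009 0 0.0005 0 0 0;-0.0009 0 0.0005 0 0 0"}}

```text
time: 8.68
tool_pos: [0.4744, 0.2894, 0.0316]
tcp_rot: [-0.355, 0.612, 0.612, 0.353]
force: [-0.5, 0.2, -1.4]
gripper_width: 0.692
finger_force: 25.0
```

Request:
{"name": "jog_arm", "arguments": {"moves": "-0.0004 0 0.0002 0 0 0;-0.0009 0 0.0005 0 0 0;-0.0009 0 0.0005 0 0 0"}}

```text
time: 9.05
tool_pos: [0.4743, 0.2896, 0.0311]
tcp_rot: [-0.355, 0.612, 0.612, 0.354]
force: [-0.9, -0.9, 3.3]
gripper_width: 0.689
finger_force: 25.0
```

Request:
{"name": "jog_arm", "arguments": {"moves": "0 0 0 0 0 0;0 0 0 0 0 0;0 0 0 0 0 0;0 0 -0.01 0 0 0;0 0 -0.04 0 0 0;0 0 -0.08 0 0 0;0 0 -0.12 0 0 0;0 0 -0.12 0 0 0", "jaw": 1}}

```text
time: 10.05
tool_pos: [0.4768, 0.1816, 0.0915]
tcp_rot: [-0.352, 0.614, 0.611, 0.355]
force: [0.1, 0.3, -0.7]
gripper_width: 1.001
finger_force: 0.0
```

```bash
python3 - <<'E'
from h import *
go([.4743,.2732,.165],Rt(0,-.5236))
E
```

```text
row [0.0904, -0.003, 0.0425, 0.003, -1.5706, -0.0062] n 9
```

Request:
{"name": "jog_arm", "arguments": {"moves": "0.045 0 -0.026 0 -0.1 0;0.09 0 -0.05 0 -0.28 0;0.09 0 -0.03 0 -0.46 0;0.09 0 -0.01 0 -0.64 0;0.09 -0.002 0.01 0 -0.82 0;0.09 -0.003 0.03 0 -1 0;0.09 -0.003 0.042 0 -1.18 0;0.09 -0.003 0.042 0 -1.36 0"}}

```text
time: 11.05
tool_pos: [0.4706, 0.2683, 0.1474]
tcp_rot: [0.111, 0.697, 0.699, -0.112]
force: [0.5, 0.1, 0.1]
gripper_width: 1.005
finger_force: 0.0
```

Request:
{"name": "jog_arm", "arguments": {"moves": "0 0 0 0 -0.2 0;0 0 0 0 -0.2 0;0 0 0 0 -0.2 0"}}

```text
time: 11.42
tool_pos: [0.4715, 0.2659, 0.147]
tcp_rot: [0.177, 0.684, 0.684, -0.18]
force: [0.2, -0.7, 0.4]
gripper_width: 1.001
finger_force: 0.0
```

```bash
python3 - <<'E'
from h import *
print(get_state()["joint_positions"].round(2))
c,i=show("wrist","w3")
go([.4743,.2732,.042],Rt(0,-.5236))
E
```

```text
[-0.79  0.4  -0.    1.6   0.35  1.53 -0.88]
row [0.0585, 0.0024, 0.1074, -0.0028, -0.0137, -0.0011] n 2
```

View pics/w3.png

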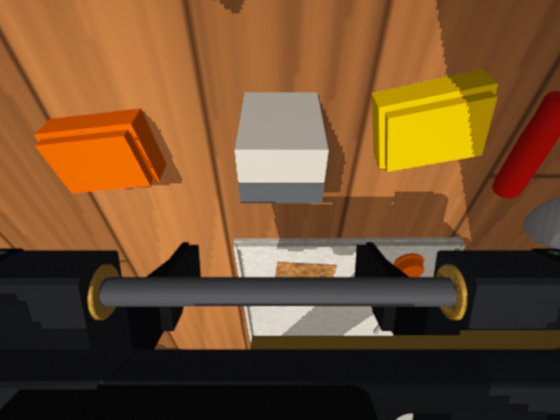

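```bash
python3 - <<'E'
from h import *
c=cam("wrist")
P=onz(c,[(236,149),(328,149),(324,202),(241,202)],.084);print(P.round(4).tolist(),P.mean(0))
y=P[:2,1].mean()-.024
go([P[:,0].mean(),y,.042],Rt(0,-.5236))
E
```

```text
[[0.4461, 0.2949, 0.084], [0.5044, 0.2948, 0.084], [0.5066, 0.2486, 0.084], [0.4454, 0.2487, 0.084]] [0.47560491 0.27175734 0.084     ]
row [0.0565, 0.0037, 0.1085, -0.0028, -0.0137, -0.0011] n 2
```

Request:
{"name": "jog_arm", "arguments": {"moves": "0.028 0.002 0.054 0 -0.013 0;0.0565 0.0037 0.1085 0 -0.013 0;0.0565 0.0037 0.1085 0 -0.013 0;0.0565 0.0037 0.1085 0 -0.013 0;0.0565 0.0037 0.1085 0 -0.013 0"}}

```text
time: 12.1
tool_pos: [0.4769, 0.2639, 0.0283]
tcp_rot: [0.182, 0.684, 0.683, -0.181]
force: [0.2, 0.4, 0.1]
gripper_width: 1.001
finger_force: 0.0
```

Request:
{"name": "jog_arm", "arguments": {"moves": "0 0 0 0 0 0;0 0 0 0 0 0;0 0 0 0 0 0;0 0 0 0 0 0;0 0 0 0 0 0", "jaw": 0, "force": 25}}

```text
time: 12.72
tool_pos: [0.4747, 0.2628, 0.0251]
tcp_rot: [0.182, 0.683, 0.683, -0.184]
force: [-1.4, 0.5, 1.5]
gripper_width: 0.689
finger_force: 25.0
```

```bash
python3 - <<'E'
from h import *
s=get_state();print(s["tool_pos"].round(4),s["gripper_width"],s["finger_force"],s["force"].round(1))
w=s["tcp_rot"];r=R.from_quat([*w[1:],w[0]]);print((s["tool_pos"]-r.apply([0,0,.019])).round(4))
go([.475,.271,.15],Rt(0,-.5236))
E
```

```text
[0.4747 0.2628 0.0251] 0.6888325729863155 24.999074076910404 [-1.4  0.5  1.5]
[0.4748 0.2724 0.0416]
row [-0.0554, -0.0001, -0.0932, -0.0026, 0.0008, 0.0014] n 2
```

Request:
{"name": "jog_arm", "arguments": {"moves": "-0.01 0 -0.017 0 0 0;-0.03 0 -0.05 0 0 0;-0.055 0 -0.093 0 0 0;-0.055 0 -0.093 0 0.13 0;-0.055 0 -0.093 0 0.29 0;-0.053 0 -0.093 0 0.45 0;-0.05 0 -0.094 0 0.61 0;-0.046 0 -0.095 0 0.77 0"}}

```text
time: 13.72
tool_pos: [0.4759, 0.2702, 0.1322]
tcp_rot: [-0.088, 0.701, 0.702, 0.089]
force: [-0.6, 1.2, -2.5]
gripper_width: 0.689
finger_force: 25.0
```

```bash
python3 - <<'E'
from h import *
for n,(x,y) in(("scene",(271,203)),("side",(276,237))):
    i=cv2.imread(f"pics/{n}0.png").astype(int);m=((i[:,:,2]-i[:,:,0])>40).astype(np.uint8)
    k,l,st,ce=cv2.connectedComponentsWithStats(m);mm=(l==l[y,x]).astype(np.uint8)
    pts=np.argwhere(mm)[:,::-1];P=onz(cam(n),pts,.008)[:,:2]
    r=cv2.minAreaRect((P*1000).astype(np.float32));print(n,len(pts),P.mean(0).round(4),r)
s=get_state();print(s["joint_positions"].round(2),s["finger_force"])
go([.508,.1,.15],Rt(0,1.0472))
E
```

```text
scene 1042 [0.5089 0.0177] ((507.7861633300781, 16.500537872314453), (105.73306274414062, 79.1607666015625), 85.02165222167969)
side 1086 [0.5036 0.0124] ((503.85430908203125, 14.154064178466797), (105.0274429321289, 79.83100128173828), 85.28716278076172)
[-0.43  0.1   0.02  1.93 -0.27  1.03 -0.28] 25.002425960932158
row [-0.1469, 0.0321, -0.0462, 0.0005, 0.7959, 0.0007] n 5
```

Request:
{"name": "jog_arm", "arguments": {"moves": "-0.02 0.004 -0.006 0 0.15 0;-0.05 0.01 -0.015 0 0.31 0;-0.085 0.018 -0.025 0 0.47 0;-0.12 0.025 -0.035 0 0.63 0;-0.147 0.032 -0.046 0 0.796 0;-0.147 0.032 -0.046 0 0.796 0;-0.147 0.032 -0.046 0 0.796 0"}}

```text
time: 14.6
tool_pos: [0.5074, 0.1166, 0.1392]
tcp_rot: [-0.352, 0.614, 0.613, 0.351]
force: [-0.3, 0.3, -0.8]
gripper_width: 0.687
finger_force: 25.0
```

```bash
python3 - <<'E'
from h import *
s=get_state();print(s["joint_positions"].round(2),s["finger_force"],s["tool_pos"])
go([.506,.013,.06],Rt(-.085,1.0472))
E
```

```text
[ 0.11  0.4   0.26  1.96 -1.04  1.48  0.86] 24.99912186942595 [0.50742318 0.11658377 0.13923857]
row [-0.1206, 0.0001, -0.0304, -0.0748, 0.0059, 0.0412] n 2
```

Request:
{"name": "jog_arm", "arguments": {"moves": "-0.03 0 -0.008 -0.02 0.002 0.01;-0.06 0 -0.015 -0.05 0.006 0.03;-0.09 0 -0.023 -0.075 0.006 0.041;-0.12 0 -0.0305 -0.075 0.006 0.041;-0.1205 0 -0.0305 -0.075 0.006 0.041;-0.1205 0 -0.0305 -0.075 0.006 0.041"}}

```text
time: 15.35
tool_pos: [0.5077, 0.0315, 0.0523]
tcp_rot: [-0.338, 0.636, 0.587, 0.369]
force: [-0.1, -0.1, -2.0]
gripper_width: 0.688
finger_force: 25.0
```

```bash
python3 - <<'E'
from h import *
go([.506,.013,.0335],Rt(-.085,1.0472))
c,i=show("side","s2");j=snapshot("scene");cv2.imwrite("pics/s2.png",np.hstack([cv2.resize(i[170:320,200:400],None,fx=2,fy=2),cv2.resize(j[130:280,180:380],None,fx=2,fy=2)])[:,:,::-1])
E
```

```text
row [-0.0256, -0.0002, 0.0123, -0.0009, -0.0016, 0.0036] n 1
```

View pics/s2.png

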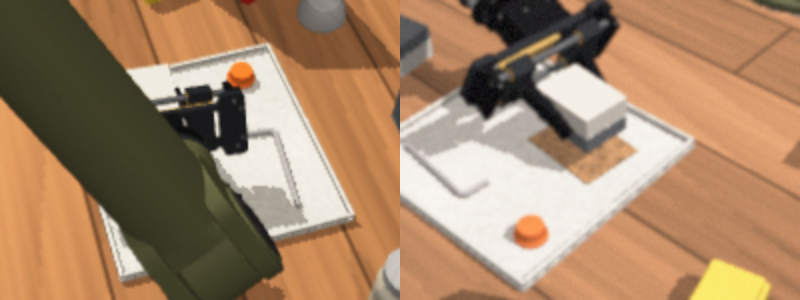

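Request:
{"name": "jog_arm", "arguments": {"moves": "-0.01 0 0.005 0 0 0;-0.02 0 0.0095 0 0 0;-0.0245 0 0.012 0 0 0;-0.0255 0 0.0123 0 0 0.003;-0.0255 0 0.0123 0 0 0.003"}}

```text
time: 16.08
tool_pos: [0.5069, 0.0274, 0.0221]
tcp_rot: [-0.339, 0.639, 0.584, 0.368]
force: [0.2, -0.3, -1.7]
gripper_width: 0.69
finger_force: 25.0
```

Request:
{"name": "jog_arm", "arguments": {"moves": "-0.0006 0 0.0004 0 0 0;-0.0013 0 0.0008 0 0 0;-0.0013 0 0.0008 0 0 0"}}

```text
time: 16.45
tool_pos: [0.507, 0.0276, 0.0209]
tcp_rot: [-0.339, 0.639, 0.585, 0.368]
force: [0.2, -0.7, -1.1]
gripper_width: 0.685
finger_force: 25.0
```

Request:
{"name": "jog_arm", "arguments": {"moves": "-0.0004 0 0.0002 0 0 0;-0.0009 0 0.0005 0 0 0;-0.0009 0 0.0005 0 0 0"}}

```text
time: 16.82
tool_pos: [0.507, 0.0276, 0.0206]
tcp_rot: [-0.339, 0.638, 0.584, 0.369]
force: [-1.7, -1.8, 5.2]
gripper_width: 0.688
finger_force: 25.0
```

Request:
{"name": "jog_arm", "arguments": {"moves": "0 0 0 0 0 0;0 0 0 0 0 0;0 0 0 0 0 0;0 0 -0.01 0 0 0;0 0 -0.04 0 0 0;0 0 -0.08 0 0 0;0.05 0 -0.13 0 0 0;0.1 0 -0.16 0 0 0", "jaw": 1}}

```text
time: 17.82
tool_pos: [0.4993, -0.0629, 0.1836]
tcp_rot: [-0.339, 0.64, 0.583, 0.368]
force: [1.1, -0.8, -0.4]
gripper_width: 0.999
finger_force: 0.0
```

```bash
python3 - <<'E'
from h import *
s=get_state();print(s["tool_pos"].round(3))
c,i=show("side","s3");j=snapshot("scene");cv2.imwrite("pics/s3.png",np.hstack([cv2.resize(i[170:320,200:400],None,fx=2,fy=2),cv2.resize(j[130:280,180:380],None,fx=2,fy=2)])[:,:,::-1])
go([.535,-.28,.24],Rt(0,-.5236))
E
```

```text
[ 0.499 -0.063  0.184]
row [-0.0819, 0.0533, -0.2091, 0.0347, -1.5669, -0.0932] n 9
```

View pics/s3.png

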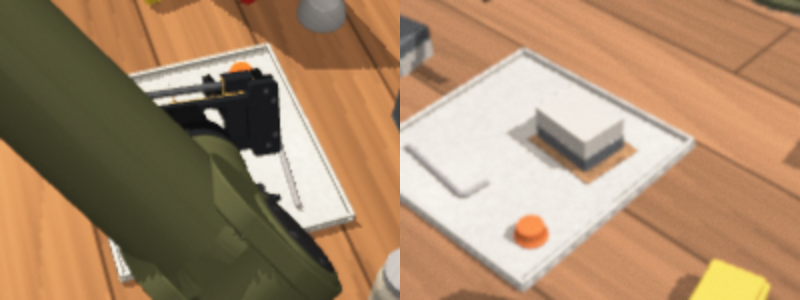

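```bash
python3 - <<'E'
from h import *
c=cam("scene")
D=onz(c,[(291,203.5),(273.5,212.5),(248.5,196.5)],.008);M=onz(c,[(297.5,205.5),(273.5,221),(245,201)],.008)
for P in(D,M):print(P[:,:2].round(4).tolist(),((P[0]+P[2])/2).round(4),np.linalg.norm(P[0]-P[1]),np.linalg.norm(P[1]-P[2]))
T=onz(c,np.array([(537,108),(625,120),(582,140),(563,97)])*[.5,.5]+[-20,130],.054);print(T.round(4).tolist())
E
```

```text
[[0.4804, 0.0551], [0.5292, 0.0454], [0.528, -0.0357]] [0.5042 0.0097 0.008 ] 0.049732243037426946 0.0810508189292744
[[0.4757, 0.0707], [0.5491, 0.0638], [0.5446, -0.0305]] [0.5102 0.0201 0.008 ] 0.07372476903766739 0.09437803570410958
[[0.533, -0.0267, 0.054], [0.4832, 0.0613, 0.054], [0.539, 0.0483, 0.054], [0.4993, -0.0184, 0.054]]
```

```bash
python3 - <<'E'
from h import *
go([.507,-.03,.27],Rt(0,0),0)
E
```

```text
row [0.0871, 0.0027, -0.0113, 0.0543, -1.0437, -0.0764] n 6
```

Request:
{"name": "jog_arm", "arguments": {"moves": "0.087 0 -0.05 0.054 -1.044 -0.076;0.087 0.003 -0.011 0.054 -1.044 -0.076;0.087 0.003 -0.011 0.054 -1.044 -0.076;0.087 0.003 -0.011 0.054 -1.044 -0.076;0.087 0.003 -0.011 0.054 -1.044 -0.076;0.087 0.003 -0.011 0.054 -1.044 -0.076;0.087 0.003 -0.011 0.054 -1.044 -0.076;0.087 0.003 -0.011 0.054 -1.044 -0.076"}}

```text
time: 18.92
tool_pos: [0.5055, -0.0287, 0.2628]
tcp_rot: [-0.006, 0.707, 0.707, -0.003]
force: [0.4, -1.0, -0.6]
gripper_width: 0.997
finger_force: 0.0
```

```bash
python3 - <<'E'
from h import *
s=get_state();print(s["tool_pos"].round(3),s["joint_vel"].round(2))
c,i=show("wrist","w4")
go([.535,-.28,.15],Rt(0,-.5236))
E
```

```text
[ 0.505 -0.029  0.263] [ 0.02  0.    0.01 -0.    0.   -0.   -0.01]
row [-0.2608, 0.0316, 0.1277, -0.0123, -0.5283, 0.0011] n 5
```

View pics/w4.png

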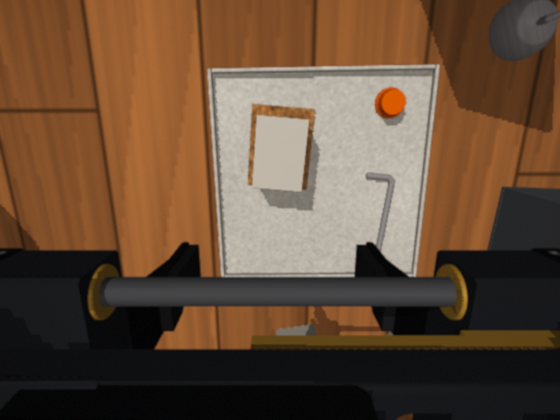

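```bash
python3 - <<'E'
from h import *
c=cam("wrist")
D=onz(c,[(257,114),(309,118),(303,191),(252,187)],.054);M=onz(c,[(253,103),(314,110)],.008)
print(D.round(4).tolist(),D.mean(0).round(4));d=D[0]+D[1]-D[2]-D[3];print("dish yaw",np.degrees(np.arctan2(d[1],d[0])))
print(M.round(4).tolist());e=M[1]-M[0];e/=np.linalg.norm(e);mid=M.mean(0);v=np.array([e[1],-e[0],0]);print("mat centre",(mid+v*.052).round(4),"yaw",np.degrees(np.arctan2(-v[1],-v[0])),np.linalg.norm(M[1]-M[0]))
E
```

```text
[[0.4805, 0.054, 0.054], [0.5392, 0.0495, 0.054], [0.5341, -0.0346, 0.054], [0.4729, -0.0297, 0.054]] [0.5067 0.0098 0.054 ]
dish yaw 85.64796725734732
[[0.4724, 0.0685, 0.008], [0.5492, 0.0599, 0.008]]
mat centre [0.505  0.0125 0.008 ] yaw 83.60626097750696 0.0772535709938921
```

Request:
{"name": "jog_arm", "arguments": {"moves": "-0.26 0.03 0 -0.012 -0.528 0;-0.26 0.03 0 -0.012 -0.528 0;-0.26 0.03 0.05 -0.012 -0.528 0;-0.26 0.03 0.08 -0.012 -0.528 0;-0.26 0.03 0.12 -0.012 -0.528 0;-0.26 0.03 0.127 -0.012 -0.528 0;-0.26 0.03 0.127 -0.012 -0.528 0"}}

```text
time: 19.85
tool_pos: [0.5342, -0.2873, 0.1348]
tcp_rot: [0.183, 0.682, 0.684, -0.183]
force: [0.3, -0.0, 0.2]
gripper_width: 0.997
finger_force: 0.0
```

Request:
{"name": "jog_arm", "arguments": {"moves": "0 0 0 0 0 0;0 0 0 0 0 0"}}

```text
time: 20.1
tool_pos: [0.5365, -0.2858, 0.1368]
tcp_rot: [0.185, 0.681, 0.685, -0.181]
force: [-0.0, -0.6, 0.6]
gripper_width: 1.001
finger_force: 0.0
```

```bash
cat > sq.py <<'E'
from h import *
c,i=show("wrist","w5")
g=cv2.cvtColor(i,cv2.COLOR_RGB2HSV)
ctr=proj(c,[.535,-.28,.046])[0];print("ctr",ctr.round())
hull=proj(c,[(.535+a,-.28+b,z) for a in(-.05,.05) for b in(-.05,.05) for z in(0,.046)])
x0,y0=np.maximum(hull.min(0).astype(int),0);x1,y1=hull.max(0).astype(int);y1=min(y1,240)
m=np.zeros(g.shape[:2],np.uint8);m[y0:y1,x0:x1]=(g[y0:y1,x0:x1,1]<70)*255
k,l,st,ce=cv2.connectedComponentsWithStats(m);b=1+np.argmax(st[1:,4]);print(st[b])
cnt=max(cv2.findContours((l==b).astype(np.uint8),0,2)[0],key=cv2.contourArea)
ap=cv2.approxPolyDP(cv2.convexHull(cnt),4,True)[:,0];print(ap.tolist())
for r in range(max(y0,0),y1,6):
    xs=np.flatnonzero(l[r]==b)
    if len(xs):print(r,xs[0],xs[-1],g[r,int(xs.mean())].tolist())
E
python3 sq.py
```

```text
ctr [275. 154.]
[ 227   95   90  101 7337]
[[305, 95], [316, 186], [246, 195], [227, 138], [233, 106]]
96 290 305 [16, 47, 195]
102 255 307 [16, 30, 194]
108 233 307 [20, 30, 193]
114 232 308 [18, 30, 198]
120 230 309 [98, 11, 89]
126 229 310 [90, 11, 90]
132 228 311 [113, 8, 128]
138 227 311 [105, 8, 123]
144 229 312 [105, 8, 127]
150 231 312 [105, 8, 126]
156 233 313 [100, 6, 126]
162 235 314 [105, 8, 127]
168 237 314 [120, 4, 126]
174 239 315 [120, 6, 127]
180 241 315 [113, 8, 127]
186 243 316 [108, 10, 124]
192 245 287 [105, 12, 124]
```

```bash
python3 - <<'E'
from h import *
i=cv2.cvtColor(cv2.imread("pics/w5.png"),cv2.COLOR_BGR2HSV);c=cam("wrist")
m=((i[:,:,1]<60)&(i[:,:,2]>108)&(i[:,:,2]<150)).astype(np.uint8);m[:90]=0;m[215:]=0;m[:,:215]=0;m[:,330:]=0
m=cv2.morphologyEx(m,cv2.MORPH_OPEN,np.ones((3,3)))
k,l,st,ce=cv2.connectedComponentsWithStats(m);b=1+np.argmax(st[1:,4])
pts=np.argwhere(l==b)[:,::-1];P=onz(c,pts,.046)[:,:2]
print(st[b],P.mean(0).round(4),cv2.minAreaRect((P*1000).astype(np.float32)))
cnt=max(cv2.findContours((l==b).astype(np.uint8),0,2)[0],key=cv2.contourArea)
print(cv2.approxPolyDP(cv2.convexHull(cnt),4,True)[:,0].tolist())
for y in(-.11,0.11): go([.535,-.28,.025],Rt(y,-.5236))
E
```

```text
[ 227  124   89   71 4910] [ 0.5348 -0.2856] ((534.6947631835938, -288.79302978515625), (59.52877426147461, 59.97957992553711), 9.521385192871094)
[[310, 124], [315, 187], [245, 194], [227, 136]]
row [0.061, -0.0026, 0.1126, 0.0609, 0.0003, 0.0989] n 3
row [0.061, -0.0005, 0.1126, -0.0492, 0.0007, -0.0916] n 3
```

```bash
python3 - <<'E'
from h import *
go([.5347,-.2880,.025],Rt(.166,-.5236))
E
```

```text
row [0.0541, -0.0004, 0.1165, -0.0772, 0.0008, -0.1401] n 3
```

Request:
{"name": "jog_arm", "arguments": {"moves": "0.014 0 0.03 -0.077 0 -0.14;0.03 0 0.065 -0.077 0 -0.14;0.045 0 0.097 -0.077 0 -0.14;0.054 0 0.1165 -0.077 0 -0.14;0.054 0 0.1165 -0.077 0 -0.14;0.054 0 0.1165 -0.077 0 -0.14"}}

```text
time: 20.9
tool_pos: [0.5357, -0.2979, 0.0079]
tcp_rot: [0.197, 0.624, 0.737, -0.168]
force: [0.3, 0.0, -0.0]
gripper_width: 0.996
finger_force: 0.0
```

Request:
{"name": "jog_arm", "arguments": {"moves": "0 0 0 0 0 0;0 0 0 0 0 0;0 0 0 0 0 0;0 0 0 0 0 0;0 0 0 0 0 0", "jaw": 0, "force": 25}}

```text
time: 21.52
tool_pos: [0.5352, -0.2981, 0.0073]
tcp_rot: [0.197, 0.624, 0.737, -0.168]
force: [-0.0, 0.6, 2.5]
gripper_width: 0.686
finger_force: 25.0
```

```bash
python3 - <<'E'
from h import *
s=get_state()
w=s["tcp_rot"];r=R.from_quat([*w[1:],w[0]]);print((s["tool_pos"]-r.apply([0,0,.019])).round(4),s["moment"].round(2),s["force"].round(1))
go([.5347,-.2880,.105],Rt(.166,-.5236))
E
```

```text
[ 0.5337 -0.2888  0.0237] [0.48 0.1  0.02] [-0.   0.6  2.5]
row [-0.0402, 0.001, -0.0707, -0.003, 0.0005, 0.0] n 2
```

Request:
{"name": "jog_arm", "arguments": {"moves": "-0.01 0 -0.018 0 0 0;-0.025 0.001 -0.043 0 0 0;-0.04 0.001 -0.071 0 0 0;-0.04 0.001 -0.071 0 0.13 0;-0.04 0.001 -0.071 0 0.29 0;-0.038 0.001 -0.071 0 0.45 0;-0.035 0.001 -0.072 0 0.61 0;-0.032 0.001 -0.073 0 0.77 0"}}

```text
time: 22.52
tool_pos: [0.5349, -0.2894, 0.0868]
tcp_rot: [-0.096, 0.642, 0.757, 0.08]
force: [-0.1, -0.3, -0.6]
gripper_width: 0.689
finger_force: 25.0
```

```bash
python3 - <<'E'
from h import *
s=get_state();print(s["joint_positions"].round(2),s["finger_force"])
go([.5347,-.2880,.08],Rt(.166,1.0472))
E
```

```text
[ 0.4   0.46  0.21  1.57 -0.28  1.3   0.87] 25.00077700969996
row [0.0133, 0.0, 0.0202, -0.0004, 0.7964, -0.002] n 5
```

Request:
{"name": "jog_arm", "arguments": {"moves": "0.003 0 0.004 0 0.15 0;0.006 0 0.008 0 0.31 0;0.009 0 0.012 0 0.47 0;0.011 0 0.016 0 0.63 0;0.0133 0 0.02 0 0.796 0;0.0133 0 0.02 0 0.796 0;0.0133 0 0.02 0 0.796 0"}}

```text
time: 23.4
tool_pos: [0.5322, -0.2717, 0.0707]
tcp_rot: [-0.38, 0.561, 0.662, 0.321]
force: [0.7, 0.4, -0.6]
gripper_width: 0.69
finger_force: 25.0
```

```bash
python3 - <<'E'
from h import *
s=get_state();print(s["joint_positions"].round(2),s["finger_force"])
go([.5347,-.2880,.0325],Rt(.166,1.0472))
E
```

```text
[ 0.7   0.96  0.09  1.14 -0.64  1.93  1.02] 25.00027193891583
row [-0.0411, -0.0001, 0.0241, 0.0, 0.0074, -0.0023] n 1
```

Request:
{"name": "jog_arm", "arguments": {"moves": "-0.01 0 0.006 0 0.007 0;-0.022 0 0.013 0 0.007 0;-0.034 0 0.0195 0 0.007 0;-0.039 0 0.023 0 0.007 0;-0.041 0 0.024 0 0.007 0;-0.041 0 0.024 0 0.007 0"}}

```text
time: 24.15
tool_pos: [0.5316, -0.2718, 0.0225]
tcp_rot: [-0.383, 0.56, 0.66, 0.323]
force: [-0.1, -0.0, -0.5]
gripper_width: 0.689
finger_force: 25.0
```

Request:
{"name": "jog_arm", "arguments": {"moves": "-0.0006 0 0.0004 0 0 0;-0.0013 0 0.0008 0 0 0;-0.0013 0 0.0008 0 0 0"}}

```text
time: 24.52
tool_pos: [0.5316, -0.2717, 0.0211]
tcp_rot: [-0.383, 0.56, 0.66, 0.323]
force: [-0.5, 0.0, -1.9]
gripper_width: 0.688
finger_force: 25.0
```

```bash
python3 - <<'E'
from h import *
s=get_state();print(s["joint_positions"].round(2))
w=s["tcp_rot"];r=R.from_quat([*w[1:],w[0]]);print((s["tool_pos"]-r.apply([0,0,.019])).round(4),(Rt(.166,1.0472).inv()*r).as_rotvec().round(3))
E
```

```text
[ 0.7   1.03  0.09  1.13 -0.64  1.89  1.05]
[ 0.5343 -0.288   0.0306] [0.    0.002 0.003]
```

Request:
{"name": "jog_arm", "arguments": {"moves": "-0.0006 0 0.0003 0 0 0;-0.0009 0 0.0005 0 0 0;-0.0009 0 0.0005 0 0 0"}}

```text
time: 24.9
tool_pos: [0.5316, -0.2718, 0.0204]
tcp_rot: [-0.383, 0.56, 0.66, 0.323]
force: [1.0, -0.4, 0.9]
gripper_width: 0.688
finger_force: 25.0
```

Request:
{"name": "jog_arm", "arguments": {"moves": "-0.0004 0 0.0002 0 0 0;-0.0006 0 0.0004 0 0 0;-0.0006 0 0.0004 0 0 0"}}

```text
time: 25.28
tool_pos: [0.5316, -0.2717, 0.0204]
tcp_rot: [-0.383, 0.56, 0.66, 0.323]
force: [-1.4, -0.9, 6.1]
gripper_width: 0.684
finger_force: 25.0
```

Request:
{"name": "jog_arm", "arguments": {"moves": "0 0 0 0 0 0;0 0 0 0 0 0;0 0 0 0 0 0;0 0 -0.01 0 0 0;0 0 -0.04 0 0 0;0 0 -0.08 0 0 0;0.02 0 -0.12 0 0 0;0.06 0 -0.14 0 0 0", "jaw": 1}}

```text
time: 26.28
tool_pos: [0.5434, -0.3425, 0.087]
tcp_rot: [-0.402, 0.553, 0.657, 0.319]
force: [1.3, 1.7, -2.7]
gripper_width: 0.997
finger_force: 0.0
```

```bash
python3 - <<'E'
from h import *
s=get_state();print(s["joint_positions"].round(2),s["tool_pos"].round(3))
go([.5343,-.288,.15],Rt(.166,-.5236))
E
```

```text
[ 0.99  1.17 -0.48  0.81 -0.27  2.05  0.74] [ 0.543 -0.342  0.087]
row [0.0627, -0.0001, 0.0182, -0.0341, -1.6002, 0.0153] n 9
```

Request:
{"name": "jog_arm", "arguments": {"moves": "0.03 0 -0.01 0 -0.15 0;0.063 0 -0.02 0 -0.33 0;0.063 0 -0.01 0 -0.51 0;0.063 0 0 -0.01 -0.69 0;0.063 0 0.018 -0.02 -0.87 0.005;0.063 0 0.018 -0.03 -1.05 0.01;0.063 0 0.018 -0.034 -1.23 0.015;0.063 0 0.018 -0.034 -1.41 0.015"}}

```text
time: 27.28
tool_pos: [0.5373, -0.2971, 0.1383]
tcp_rot: [0.131, 0.638, 0.751, -0.107]
force: [-1.4, 0.5, -0.7]
gripper_width: 1.005
finger_force: 0.0
```

```bash
python3 - <<'E'
from h import *
s=get_state();print(s["joint_positions"].round(2),s["tool_pos"].round(3))
go([.5343,-.288,.15],Rt(.166,-.5236))
E
```

```text
[ 0.66  0.2  -0.42  1.83  0.46  1.02  0.19] [ 0.537 -0.297  0.138]
row [0.0015, -0.0015, 0.0045, 0.0051, -0.1832, -0.0048] n 1
```

Request:
{"name": "jog_arm", "arguments": {"moves": "0.001 -0.001 0.004 0 -0.183 0;0.001 -0.001 0.004 0 -0.183 0;0.001 -0.001 0.004 0 -0.183 0"}}

```text
time: 27.65
tool_pos: [0.536, -0.2984, 0.1328]
tcp_rot: [0.195, 0.626, 0.737, -0.163]
force: [0.0, -0.2, 0.4]
gripper_width: 0.999
finger_force: 0.0
```

```bash
python3 - <<'E'
from h import *
c,i=show("wrist","w6");g=cv2.cvtColor(i,cv2.COLOR_RGB2HSV)
print("expect",proj(c,[(.5343,-.288,.06)]).round())
m=(g[:,:,1]<60).astype(np.uint8);m[:60]=0;m[235:]=0;m[:,:190]=0;m[:,370:]=0
k,l,st,ce=cv2.connectedComponentsWithStats(m);p=proj(c,[(.5343,-.288,.06)])[0].astype(int)
b=l[p[1],p[0]] or 1+np.argmax(st[1:,4])
cnt=max(cv2.findContours((l==b).astype(np.uint8),0,2)[0],key=cv2.contourArea)
print(st[b],cv2.approxPolyDP(cv2.convexHull(cnt),4,True)[:,0].tolist())
for r in range(st[b][1],st[b][1]+st[b][3],6):
    xs=np.flatnonzero(l[r]==b);print(r,xs[0],xs[-1],g[r,xs[0]+8,2],g[r,int(xs.mean()),2],g[r,xs[-1]-8,2])
s=get_state();print(s["tool_pos"].round(4));go([.5343,-.288,.03],Rt(.166,-.5236))
E
```

```text
expect [[277. 165.]]
[ 231   95   92   96 7987] [[314, 96], [322, 134], [316, 188], [238, 189], [231, 136], [239, 96]]
95 297 298 191 153 172
101 238 315 183 183 182
107 237 316 183 182 183
113 236 317 182 183 183
119 235 319 184 183 183
125 234 320 185 183 184
131 232 321 185 184 184
137 231 322 239 239 239
143 232 322 236 237 236
149 232 321 236 237 236
155 233 320 237 236 236
161 234 319 236 236 236
167 235 319 237 237 236
173 236 318 118 118 118
179 236 318 118 118 119
185 237 317 118 119 118
[ 0.5359 -0.2993  0.133 ]
row [0.0605, -0.0003, 0.103, 0.0012, -0.0085, -0.0065] n 2
```

```bash
python3 - <<'E'
from h import *
c=cam("wrist")
P=onz(c,[(231,135),(322.5,135),(316.5,189),(238,189)],.06);print(P.round(4).tolist(),P.mean(0))
u=(P[0]+P[1])/2;v=(P[2]+P[3])/2;print(np.linalg.norm(u-v));g=u+(v-u)/np.linalg.norm(v-u)*.024;print(g)
go([g[0],g[1],.03],Rt(.166,-.5236))
E
```

```text
[[0.5014, -0.2702, 0.06], [0.5596, -0.261, 0.06], [0.5672, -0.3065, 0.06], [0.5092, -0.3157, 0.06]] [ 0.53436841 -0.2883689   0.06      ]
0.04616791464377983
[ 0.53452143 -0.28927207  0.06      ]
row [0.0593, -0.0003, 0.1036, 0.0012, -0.0085, -0.0065] n 2
```

Request:
{"name": "jog_arm", "arguments": {"moves": "0.02 0 0.035 0 -0.008 -0.006;0.04 0 0.07 0 -0.008 -0.006;0.0593 0 0.1035 0 -0.008 -0.006;0.0593 0 0.1035 0 -0.008 -0.006;0.0593 0 0.1035 0 -0.008 -0.006"}}

```text
time: 28.32
tool_pos: [0.5369, -0.2982, 0.0142]
tcp_rot: [0.199, 0.624, 0.737, -0.167]
force: [0.1, 0.0, 1.2]
gripper_width: 0.998
finger_force: 0.0
```

Request:
{"name": "jog_arm", "arguments": {"moves": "0 0 0 0 0 0;0 0 0 0 0 0;0 0 0 0 0 0;0 0 0 0 0 0;0 0 0 0 0 0", "jaw": 0, "force": 25}}

```text
time: 28.95
tool_pos: [0.5362, -0.2964, 0.0131]
tcp_rot: [0.198, 0.622, 0.738, -0.167]
force: [-2.0, 1.6, 4.2]
gripper_width: 0.687
finger_force: 25.0
```

```bash
python3 - <<'E'
from h import *
s=get_state()
w=s["tcp_rot"];r=R.from_quat([*w[1:],w[0]]);print((s["tool_pos"]-r.apply([0,0,.019])).round(4),s["force"].round(1),s["joint_positions"].round(2))
go([.5345,-.289,.17],Rt(.166,-.5236))
E
```

```text
[ 0.5346 -0.287   0.0295] [-2.   1.6  4.2] [ 0.5   0.36 -0.37  2.01  0.9   0.84 -0.3 ]
row [-0.072, -0.0004, -0.1206, 0.0023, 0.0013, 0.0035] n 3
```

Request:
{"name": "jog_arm", "arguments": {"moves": "-0.01 0 -0.017 0 0 0;-0.03 0 -0.05 0 0 0;-0.055 0 -0.09 0 0 0;-0.072 0 -0.12 0 0.13 0;-0.072 0 -0.12 0 0.29 0;-0.07 0 -0.12 0 0.45 0;-0.067 0 -0.121 0 0.61 0;-0.063 0 -0.122 0 0.77 0"}}

```text
time: 29.95
tool_pos: [0.535, -0.2902, 0.1501]
tcp_rot: [-0.095, 0.639, 0.759, 0.081]
force: [-0.8, -0.2, -1.5]
gripper_width: 0.686
finger_force: 25.0
```

```bash
python3 - <<'E'
from h import *
s=get_state();print(s["joint_positions"].round(2),s["finger_force"])
go([.507,-.12,.17],Rt(-.076,1.0472))
E
```

```text
[ 0.88  0.44 -0.42  1.49 -0.02  1.39  0.66] 25.00044178312237
row [0.1852, 0.0052, 0.0366, -0.1516, 0.7928, 0.2021] n 5
```

Request:
{"name": "jog_arm", "arguments": {"moves": "0.025 0 0.005 -0.02 0.12 0.03;0.055 0.001 0.01 -0.05 0.26 0.07;0.085 0.002 0.017 -0.08 0.4 0.1;0.115 0.003 0.023 -0.11 0.54 0.14;0.15 0.004 0.03 -0.13 0.67 0.17;0.185 0.005 0.0365 -0.1515 0.793 0.202;0.185 0.005 0.0365 -0.1515 0.793 0.202;0.185 0.005 0.0365 -0.1515 0.793 0.202"}}

```text
time: 30.95
tool_pos: [0.5083, -0.1043, 0.1591]
tcp_rot: [-0.338, 0.636, 0.59, 0.365]
force: [0.6, -0.7, -0.9]
gripper_width: 0.686
finger_force: 25.0
```

```bash
python3 - <<'E'
from h import *
s=get_state();print(s["joint_positions"].round(2),s["finger_force"])
go([.507,.01,.105],Rt(-.076,1.0472))
E
```

```text
[ 1.08  0.58 -0.52  1.68 -0.6   1.53  0.69] 24.99985049398674
row [0.011, -0.0101, 0.1446, 0.0005, 0.0062, 0.0003] n 3
```

Request:
{"name": "jog_arm", "arguments": {"moves": "0.002 -0.002 0.03 0 0.006 0;0.005 -0.005 0.065 0 0.006 0;0.008 -0.007 0.1 0 0.006 0;0.01 -0.009 0.13 0 0.006 0;0.011 -0.01 0.1445 0 0.006 0;0.011 -0.01 0.1445 0 0.006 0;0.011 -0.01 0.1445 0 0.006 0"}}

```text
time: 31.82
tool_pos: [0.5089, 0.0255, 0.0963]
tcp_rot: [-0.339, 0.635, 0.588, 0.367]
force: [-0.0, 0.8, -0.1]
gripper_width: 0.69
finger_force: 25.0
```

```bash
python3 - <<'E'
from h import *
s=get_state();print(s["joint_positions"].round(2),s["finger_force"])
go([.507,.0095,.0805],Rt(-.076,1.0472))
c,i=show("side","s4");j=snapshot("scene");cv2.imwrite("pics/s4.png",np.hstack([cv2.resize(i[170:320,200:400],None,fx=2,fy=2),cv2.resize(j[110:260,180:380],None,fx=2,fy=2)])[:,:,::-1])
E
```

```text
[ 0.99  0.58 -0.59  1.9  -0.69  1.27  0.73] 24.999924153016764
row [-0.0217, -0.0007, 0.013, 0.0021, -0.0001, 0.0003] n 1
```

Request:
{"name": "jog_arm", "arguments": {"moves": "-0.008 0 0.005 0 0 0;-0.016 0 0.0095 0 0 0;-0.02 0 0.012 0.002 0 0;-0.0217 -0.0007 0.013 0.002 0 0;-0.0217 -0.0007 0.013 0.002 0 0;-0.0217 -0.0007 0.013 0.002 0 0"}}

```text
time: 32.67
tool_pos: [0.5073, 0.0278, 0.0709]
tcp_rot: [-0.341, 0.634, 0.589, 0.367]
force: [0.2, -0.3, -2.0]
gripper_width: 0.693
finger_force: 25.0
```

Request:
{"name": "jog_arm", "arguments": {"moves": "-0.0006 0 0.0004 0 0 0;-0.0013 0 0.0008 0 0 0;-0.0013 0 0.0008 0 0 0"}}

```text
time: 33.05
tool_pos: [0.5071, 0.0278, 0.0692]
tcp_rot: [-0.341, 0.634, 0.589, 0.367]
force: [0.0, 0.7, -1.1]
gripper_width: 0.69
finger_force: 25.0
```

Request:
{"name": "jog_arm", "arguments": {"moves": "-0.0004 0 0.0003 0 0 0;-0.0009 0 0.0005 0 0 0;-0.0009 0 0.0005 0 0 0"}}

```text
time: 33.42
tool_pos: [0.5072, 0.0279, 0.0682]
tcp_rot: [-0.341, 0.634, 0.589, 0.367]
force: [0.2, -0.5, -0.6]
gripper_width: 0.689
finger_force: 25.0
```

Request:
{"name": "jog_arm", "arguments": {"moves": "-0.0004 0 0.0002 0 0 0;-0.0006 0 0.0004 0 0 0;-0.0006 0 0.0004 0 0 0"}}

```text
time: 33.8
tool_pos: [0.5073, 0.0279, 0.0681]
tcp_rot: [-0.341, 0.634, 0.589, 0.367]
force: [-1.1, -1.8, 5.8]
gripper_width: 0.693
finger_force: 25.0
```

Contact; release and back off.

Request:
{"name": "jog_arm", "arguments": {"moves": "0 0 0 0 0 0;0 0 0 0 0 0;0 0 0 0 0 0;0 0 -0.01 0 0 0;0 0 -0.04 0 0 0;0 0 -0.08 0 0 0;0.03 0 -0.12 0 0 0;0.08 0 -0.16 0 0 0", "jaw": 1}}

```text
time: 34.8
tool_pos: [0.4995, -0.0727, 0.2157]
tcp_rot: [-0.341, 0.636, 0.587, 0.367]
force: [0.6, -0.4, 0.6]
gripper_width: 0.997
finger_force: 0.0
```

Request:
{"name": "jog_arm", "arguments": {"moves": "0 0 0 0 0 0;0 0 0 0 0 0;0 0 0 0 0 0"}}

```text
time: 35.17
tool_pos: [0.4994, -0.0701, 0.214]
tcp_rot: [-0.342, 0.635, 0.588, 0.366]
force: [0.3, 0.8, -0.1]
gripper_width: 1.0
finger_force: 0.0
```

```bash
python3 - <<'E'
from h import *
print(get_state()["joint_positions"].round(2))
j=snapshot("scene");k=snapshot("side");cv2.imwrite("pics/f.png",np.hstack([cv2.resize(j[110:260,190:340],None,fx=2.6,fy=2.6),cv2.resize(k[160:310,200:350],None,fx=2.6,fy=2.6)])[:,:,::-1])
E
```

```text
[ 1.09  0.47 -0.56  1.73 -0.66  1.58  0.64]
```

View pics/f.png

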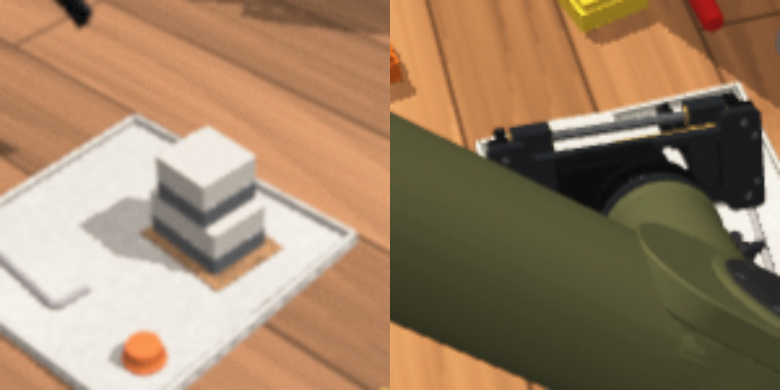

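```bash
python3 - <<'E'
from h import *
c=cam("scene");f=lambda a:np.array(a)/2.6+[190,110]
S=onz(c,f([(158,163),(205,190),(256,157),(210,127)]),.1);L=onz(c,f([(153,196),(215,236),(265,206)]),.054)
print(S.round(4).tolist(),S.mean(0).round(4));print(L.round(4).tolist(),((L[0]+L[2])/2).round(4))
# predicted pixels for nominal pose in the crop
for P,z,h in(([.507,.0105],.1,(.03,.03)),([.5065,.0105],.054,(.042,.03))):
    a=np.radians(85.6);u=np.array([np.cos(a),np.sin(a)]);v=np.array([-u[1],u[0]])
    Q=[[*(np.array(P)+s*h[0]*u+t*h[1]*v),z] for s,t in((-1,-1),(1,-1),(1,1),(-1,1))];print(((proj(c,Q)-[190,110])*2.6).round().tolist())
E
```

```text
[[0.5404, -0.0083, 0.1], [0.5403, 0.0449, 0.1], [0.4809, 0.0471, 0.1], [0.4753, -0.0103, 0.1]] [0.5092 0.0183 0.1   ]
[[0.5359, -0.0226, 0.054], [0.5384, 0.0528, 0.054], [0.4821, 0.0587, 0.054]] [0.509 0.018 0.054]
[[152.0, 153.0], [200.0, 186.0], [253.0, 154.0], [205.0, 124.0]]
[[146.0, 189.0], [212.0, 235.0], [263.0, 203.0], [197.0, 160.0]]
```

```bash
python3 -c "
from bench import *
print(close_job())"
```

```text
the job is handed in; nothing more can be done
None
```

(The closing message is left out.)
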